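# Eject a printed bracket from its gauge and hold it up level

### The job

Push the black paddle of the gauge's spring ejector all the way in so that the white printed bracket slides out from under the clear cover onto the open ledge, and let the ejector spring back. Then take the bracket by its upright lug, lift it off the ledge without tipping it, and finish while still holding it in the gripper, level and still, above the gauge and at least 12 cm over the bench, for the bench camera; leave the other things on the bench where they are.

Things in the scene. Friction and masses are not known exactly. Their poses are not given: they have to be found in the camera images.
- gauge: Dark steel ejector gauge fixed to the bench, base plate 250 x 90 x 12 mm. Origin on the bench under the bracket's starting place; x = ejection direction, z up. A tunnel (cheeks, clear cover) spans x -45 to +34 mm, 72 mm wide outside, 48 inside, top 67 mm above the bench. Its position and yaw change; x points roughly to the robot's left (yaw 0.95 to 2.15 rad).
- ledge (a point): On the floor of the gauge's open ledge, 12 mm above the bench, 67 mm along the gauge's x: where the bracket's origin comes when ejected. The ledge runs from the tunnel's mouth (33 mm before this point) to a 6 mm high end stop (47 mm after it), between side guides 5 mm high, 51 mm apart.
- ejector (a joint): Travel of the ejector slide in m along the gauge's +x: 0 at rest, 0.070 fully in. The spring takes about 3 N to start and 11 N fully in; let go, it returns to 0. Its pusher meets the bracket after about 3 mm; fully in, the bracket is clear of the cover.
- paddle (a point): Centre of the rear face of the ejector's black upright paddle (44 mm wide, 8 thick, from 16 to 62 mm above the bench), itself 40 mm above the bench and at rest 131 mm behind the gauge's origin. It moves with the ejector. Push it along the gauge's +x; the space behind it is free.
- bracket: White printed bracket, about 50 g: base 56 x 44 x 8 mm with an upright lug along its x axis in the middle, 12 mm thick (in y), 44 mm long (30 mm at the top), top 40 mm above the underside. Origin: centre of the underside; z up; x along the gauge's x. It starts in the tunnel under the clear cover. Can be gripped by the lug from above, fingers closing along its y.
- caliper: Bystander: steel caliper, 150 mm long, up to 10 mm high, lying beside the gauge. Origin under its middle.
- marker: Bystander: black marker pen, 130 mm long, 12 mm high, lying beside the gauge. Origin under its middle.
- offcut_bracket: Bystander: another white printed piece, L-shaped, 45 x 35 mm, 43 mm high, standing on the bench beside the ledge. Origin under its middle.
- mug: Bystander: blue mug, 82 mm across, 95 mm high. Origin under its middle.
- spool: Bystander: filament spool lying flat, 200 mm across, 60 mm high. Origin under its middle.
- screwdriver: Bystander: screwdriver lying on the bench.
- screw_jar: Bystander: clear jar, 56 mm across, 70 mm high. Origin under its middle.

How it is judged:
By the outcome, as a careful person would: the job done as asked, in the order asked, and still so for the second after the job is handed in, while the arm keeps its last pose, push and grip.
It also fails if it takes over 51 s, if anything falls off the work surface, if the arm or the gripper's body presses on something with over 40 N, if the wrist force passes 120 N, or if a joint passes its speed limit or range.

### The arm

A 6-joint arm with a two-finger parallel gripper is mounted at the origin on the work surface. World frame = base frame: x ahead of the robot, y to its left, z up, the work surface at z = 0. Lengths are in mm, angles in rad, forces in N, time in s.
With the tool pointing down it reaches from about 400 to 825 mm from the base axis. Payload 7 kg.
Tool frame: the origin (TCP) lies between the finger pads; the fingertips stand 14 mm ahead of it and the grasp point (between the pads) lies 5 mm behind it; z points along the fingers, y is the line along which they close (so a half turn about z gives the same grasp; the last joint's range is limited). The gripper opens to 85 mm and grips with 20 to 120 N. Pads are 22 mm wide; open, the fingers measure 114 mm over their backs; the gripper's body (76 mm by 85 mm) begins 54 mm behind the grasp point. The pads swing forward as they close: fully open they stand 13 mm farther back than shut.
Start: joints at [1.389, 0.359, 0.012, 0, -1.224, -0.288], TCP at [305.582, 601.843, 245.302] pointing down, gripper open.
Joint ranges: [-3.07, 3.07], [-1.43, 2.12], [-1.02, 1.25], [-3.03, 1.67], [-3.05, -0], [-3.03, 3.03]. Speed limits (rad/s): [2.39, 2.39, 3.01, 3.14, 3.14, 3.14].

### API

Orientations are given as [roll, pitch, yaw] about the fixed x, y, z axes, in that order (R = Rz(yaw) Ry(pitch) Rx(roll)).
In Python, from bench import env gives the robot as it stands.
- The arm moves only by the shell command python3 -m crank 'ROWS' [FORCE]. ROWS is JSON, a list that holds one entry, the list of rows, each a list of 5 numbers: the opening, from 0 (shut) to 1 (fully open), then the shift along the world's x, y, z in cm, then the turn about the world's z in rad. In form: [[[jaw, tx, ty, tz, turn], ...]]. A call has exactly 5 rows; each row shifts and turns the commanded pose from where the row before left it; what a row does not reach is not made up. A row lasts 1/12 s, in which the tool goes at most 41.7 mm and 7.16 degrees, less where a joint would pass 70% of its speed; a pose out of reach is approached as far as the arm can. A call is refused whole if a number of a shift passes 4.17 or a number of a turn 0.125, either way. A call with a gripper value outside its range is refused whole. The fingers move at their own pace and stop on an object; FORCE is the grip in N (left out, the last holds). Time passes only in rows, so rows that do not move let the fingers close, or fill a call up. It gives the time, the measured TCP pose, the force, the opening and the grip force at its end, in the units of the state.
- env.sense(): the state, without advancing time (a new reading comes with each control period).
- env.grab_frame(name): name is "scene" or "top" or "wrist"; returns a dict with "image" (480x640x3 uint8, red, green, blue), "intrinsics" (3x3 intrinsics, pixels), "dist_coeffs" ([k1, k2, p1, p2, k3] as OpenCV has them; the pictures are not rectified), "origin" and "attitude" of the camera in the world. Camera axes: x right, y down, z forward; pixel columns grow to the right and rows downward; lengths in mm; the calibration is good to about 2 mm. A picture is of the moment at which its call begins. There is no depth.
- env.close_job(): hands the job in; it is judged then, once.
The state is a dict: "time": time; "q": joint angles; "dq": joint speeds; "joint_torque": joint torques, N m; "tool_pos": TCP position; "ee_rot": TCP orientation; "contact_force": force on the tool from outside, world axes, zero at the start; "wrist_torque": the same for the moment, N m; "opening": finger opening in mm; "grip_force": force on a finger pad.
Only numpy, scipy, OpenCV 4.12 (cv2) and the standard library are available. Lean on these libraries where they do the work, as an engineer would, in place of code of your own. Each camera call takes 0.05 s, during which the arm holds its last target. There are 200 camera calls.

## Working session

There is one attempt and no reset: what is moved stays moved. The work goes in short steps, Python scripts to look and compute and a shell command to move; the robot and the scene stay as the last step left them, time stands still between calls to the robot, and variables do not carry over. Pictures are saved under pics/ and viewed, at most 10 in all, crops included, and the job is handed in when it is done.

```bash
mkdir -p pics; ls; python3 - <<'E'
from bench import env
import cv2,pickle
d={}
for n in("top","scene"):
    f=env.grab_frame(n);d[n]=f;cv2.imwrite(f"pics/{n}0.png",f["image"][:,:,::-1]);print(n,f["origin"],f["attitude"],f["intrinsics"],f["dist_coeffs"])
pickle.dump(d,open("f0.pkl","wb"))
s=env.sense();print(s)
E
```

```text
pics
top [ 269.71729998   13.72387546 1539.91440947] [-2.9709082  -0.00334442 -1.57400549] [[513.40634922   0.         319.16204089]
 [  0.         513.40634922 234.39802398]
 [  0.           0.           1.        ]] [0.0166049 0.        0.        0.        0.       ]
scene [1369.04862806  315.10916837  811.95133315] [-2.2633372  -0.01517814  1.95263177] [[486.34032765   0.         327.1372174 ]
 [  0.         486.34032765 241.23032697]
 [  0.           0.           1.        ]] [-0.03578111  0.          0.          0.          0.        ]
{'time': 0.1, 'q': array([ 1.38907661e+00,  3.59323581e-01,  1.11821966e-02, -2.89778279e-04,
       -1.22409982e+00, -2.88090826e-01]), 'dq': array([-0.00141045, -0.00078709, -0.00025196, -0.00035317, -0.00094591,
       -0.00032937]), 'joint_torque': array([-1.67376107e-03, -5.84762621e+01,  2.94108188e+01,  6.95459872e+00,
       -3.19857179e-03,  6.39190716e-06]), 'tool_pos': array([305.43554028, 601.50251363, 244.46916056]), 'ee_rot': array([ 3.14012991e+00, -1.49358144e-04, -4.69909092e-01]), 'contact_force': array([-0.59270233,  0.30668508,  0.51423837]), 'wrist_torque': array([0.07497391, 0.02280369, 0.00037232]), 'grip_force': 0.0, 'opening': 85.43465061214269}
```

View pics/top0.png

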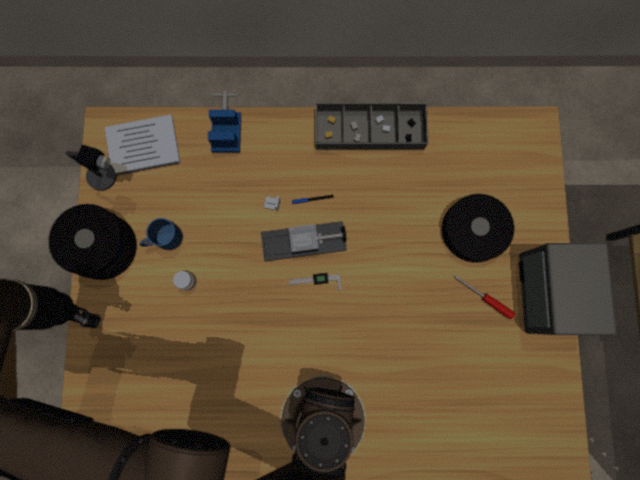

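View pics/scene0.png

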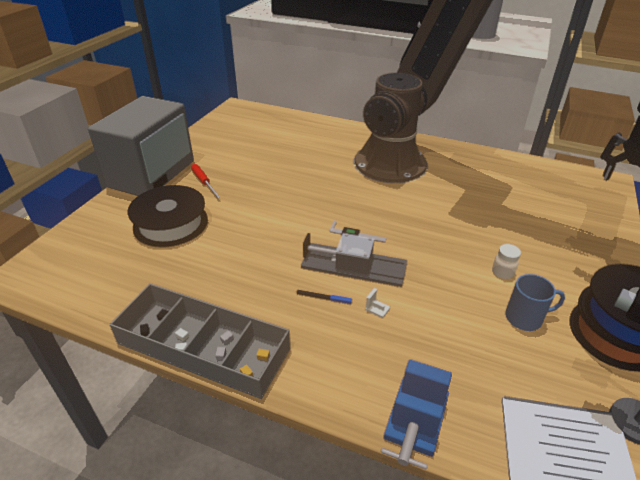

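The top view shows the gauge's dark base spanning about (262,234)–(346,250). The clear tunnel is near (304,238), the paddle is at its right end near (343,234), and the ejection direction is to image left. The caliper is at (316,279), the marker at (313,199) and the offcut at (272,203). The scene view agrees, with the paddle at (307,246) and the tunnel at (355,255).

```bash
cat > h.py <<'E'
import numpy as np,cv2,pickle
from scipy.spatial.transform import Rotation as R
def ray(f,uv):
    p=cv2.undistortPoints(np.array(uv,float).reshape(-1,1,2),f["intrinsics"],f["dist_coeffs"]).reshape(-1,2)
    return R.from_euler("xyz",f["attitude"]).apply(np.c_[p,np.ones(len(p))])
def plane(f,uv,z):
    d=ray(f,uv);o=np.array(f["origin"]);return o+d*((z-o[2])/d[:,2])[:,None]
def proj(f,P):
    r=R.from_euler("xyz",f["attitude"]).inv().as_matrix()
    return cv2.projectPoints(np.array(P,float),cv2.Rodrigues(r)[0],-r@np.array(f["origin"]),f["intrinsics"],f["dist_coeffs"])[0].reshape(-1,2)
E
python3 - <<'E'
from h import *
d=pickle.load(open("f0.pkl","rb"));f=d["top"]
im=f["image"]
roi=im[200:275,245:365]
hsv=cv2.cvtColor(roi,cv2.COLOR_RGB2HSV)
m=((hsv[...,1]<70)).astype(np.uint8)
m=cv2.morphologyEx(m,cv2.MORPH_OPEN,np.ones((3,3)))
n,l,st,c=cv2.connectedComponentsWithStats(m);k=1+np.argmax(st[1:,4]);print(st[1:])
cnt=cv2.findContours((l==k).astype(np.uint8),0,2)[0][0]
b=cv2.boxPoints(cv2.minAreaRect(cnt))+[245,200];print(b);print(plane(f,b,12))
print(plane(f,[[343,234],[304,238]],62),plane(f,[[272,203],[316,279],[313,199]],0))
cv2.imwrite("pics/c1.png",cv2.resize(im[195:290,245:365,::-1],None,fx=6,fy=6,interpolation=cv2.INTER_CUBIC))
E
```

```text
[[  19    0   16   10  136]
 [  17   22   84   38 2377]]
[[260.45744991 230.67665291]
 [342.27773285 219.91082191]
 [346.18515778 249.60721588]
 [264.36487579 260.37304688]]
[[544.93300487 185.13063198  12.        ]
 [577.48697781 -62.53109487  12.        ]
 [486.46443269 -73.28558092  12.        ]
 [454.62177156 171.97888811  12.        ]]
[[525.43386792 -61.69136336  62.        ]
 [513.89084936  52.22930987  62.        ]] [[633.46012976 152.40668746   0.        ]
 [399.44583742  17.63828649   0.        ]
 [645.80140066  26.34532058   0.        ]]
```

View pics/c1.png

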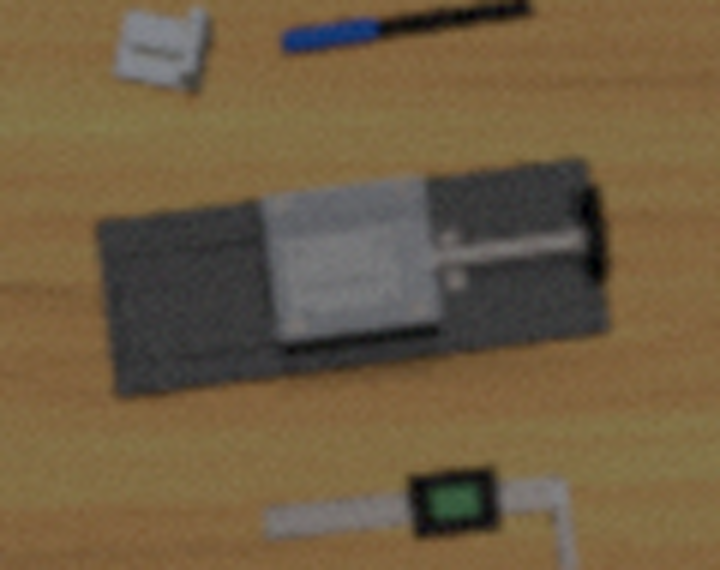

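The crop shows the gauge sharply. The tunnel's top corners are at crop (262,198), (425,177), (440,325) and (280,340), and the paddle's top edge runs from (593,185) to (597,280).

```bash
python3 - <<'E'
from h import *
f=pickle.load(open("f0.pkl","rb"))["top"]
g=lambda a:np.array(a)/6+[245,195]
t=plane(f,g([[262,198],[425,177],[440,325],[280,340]]),67);print(t, t.mean(0))
u=(t[0]-t[1]+t[3]-t[2]);print(np.arctan2(u[1],u[0]))
u=np.array([np.cos(1.70),np.sin(1.70)])
O=t.mean(0)[:2]+5.5*u;print("origin",O)
p=plane(f,g([[593,185],[597,280]]),62)[:,:2];print(p,(p-O)@u,(p-O)@[-u[1],u[0]])
pc=np.array([515.9,55.3])-O;print("plate c",pc@u,pc@[-u[1],u[0]])
E
```

```text
[[542.74589167  96.86914432  67.        ]
 [552.93773848  17.61163597  67.        ]
 [480.16917039  10.52304432  67.        ]
 [473.07745147  87.71024757  67.        ]] [512.232563    53.17851805  67.        ]
1.6808272737096062
origin [511.52391828  58.6326745 ]
[[549.7102661  -64.40229188]
 [502.74704964 -65.81141539]] [-126.92954729 -122.27597362] [-22.01567934  24.73764761]
plate c -3.8687300666361786 -3.9102094853679144
```

```bash
python3 -m crank '[[[1,1.3,-4,0,-0.12],[1,1.3,-4,0,-0.12],[1,1.3,-4,0,-0.12],[1,1.3,-4,0,-0.12],[1,1.3,-4,0,-0.12]]]'; python3 -m crank '[[[1,1.3,-3.9,0,-0.12],[1,1.3,-3.9,0,-0.12],[1,1.3,-3.9,0,-0.12],[1,1.3,-3.9,0,-0.01],[1,1.3,-3.9,0,0]]]'
```

```text
time: 0.52
tool_pos: [370.0, 401.6, 244.9]
ee_rot: [3.141, -0.0, -1.075]
contact_force: [0.9, 0.9, -0.1]
opening: 85.4
grip_force: 0.0
time: 0.93
tool_pos: [434.9, 206.7, 245.3]
ee_rot: [-3.142, 0.0, -1.441]
contact_force: [1.2, 0.8, -0.4]
opening: 85.4
grip_force: 0.0
```

```bash
python3 -m crank '[[[0,1.5,-3.5,2,0],[0,1.5,-3.5,2,0],[0,1.5,-3.5,2,0],[0,1.5,-3.5,2,0],[0,1.5,-3.5,0,0]]]'; python3 -m crank '[[[0,0,0,0,0],[0,0,0,0,0],[0,0,0,0,0],[0,0,0,0,0],[0,0,0,0,0]]]'; python3 - <<'E'
from h import *
from bench import env
f=env.grab_frame("wrist");pickle.dump(f,open("w1.pkl","wb"));cv2.imwrite("pics/w1.png",f["image"][:,:,::-1]);print(f["origin"],f["attitude"])
O=np.array([511.5,58.6]);u=np.array([np.cos(1.7),np.sin(1.7)]);v=np.array([-u[1],u[0]])
for n,x,y,z in[("ledge end",120,0,12),("tun",34,36,67),("tun",34,-36,67),("tun",-45,36,67),("tun",-45,-36,67),("padtop",-131,22,62),("padtop",-131,-22,62)]:print(n,proj(f,[[*(O+x*u+y*v),z]]))
E
```

```text
time: 1.35
tool_pos: [509.8, 36.4, 327.0]
ee_rot: [-3.136, 0.001, -1.439]
contact_force: [1.4, 0.3, 1.3]
opening: 25.2
grip_force: 0.0
time: 1.77
tool_pos: [507.7, 39.0, 322.6]
ee_rot: [3.141, -0.0, -1.438]
contact_force: [-0.4, -0.2, -0.1]
opening: 0.2
grip_force: 0.0
[519.125126   -43.29884943 451.20381209] [ 2.81141287e+00 -1.09466377e-03 -3.00947437e+00]
ledge end [[320.89206325 294.79195357]]
tun [[357.21677163 240.8284273 ]]
tun [[282.93605471 240.64988599]]
tun [[359.44171224 159.03004842]]
tun [[280.36793433 158.84403062]]
padtop [[345.29244172  58.72664979]]
padtop [[294.35207282  58.61428433]]
```

View pics/w1.png

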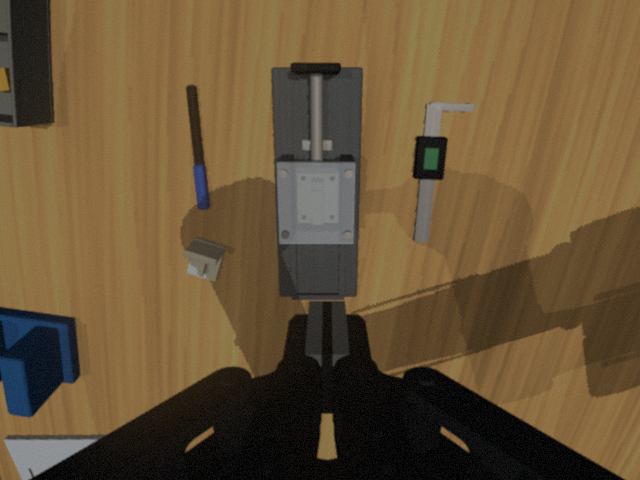

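The wrist view shows the gauge almost vertical in the image. The plate corners are at (273,68), (361,68), (357,296) and (279,297). The tunnel's top edges are at rows 160 and 244, columns 277–355, and the paddle top is at (292–340, 64). The lug in the tunnel is at about (318,200).

```bash
python3 - <<'E'
from h import *
f=pickle.load(open("w1.pkl","rb"))
p=plane(f,[[273,68],[361,68],[357,296],[279,297]],12)[:,:2]
t=plane(f,[[277.5,161],[355.5,161],[355,244],[277.5,244]],67)[:,:2]
d=plane(f,[[292,63.5],[340,65]],62)[:,:2]
for q in(p,t):
    w=q[2]+q[3]-q[0]-q[1];print(q.round(1).tolist(),q.mean(0),np.arctan2(w[1],w[0]),np.linalg.norm(w)/2)
a=1.70;u=np.array([np.cos(a),np.sin(a)]);v=np.array([-u[1],u[0]])
O=t.mean(0)+5.5*u;print("O",O,"paddle",d,(d-O)@u,(d-O)@v,"plate",(p.mean(0)-O)@u,(p.mean(0)-O)@v)
E
```

```text
[[574.0, -60.4], [488.5, -71.7], [454.2, 173.7], [544.0, 186.9]] [515.17425011  57.11498293] 1.7004328102067672 248.4194319967035
[[555.4, 20.9], [484.9, 11.6], [473.0, 91.2], [547.7, 101.1]] [515.26540228  56.19439141] 1.6922965819001787 80.48741124308616
O [514.55675756  61.64854787] paddle [[551.77145942 -64.23744936]
 [510.37292682 -68.44121127]] [-129.63162303 -128.46637278] [-20.68479262  20.91030695] plate -4.575337327842111 -0.028220750567286568
```

```bash
python3 -m crank '[[[0,0.6,-3.0,-2.4,0],[0,0.6,-3.0,-2.4,0],[0,0.6,-3.0,-2.4,0],[0,0.6,-3.0,-2.4,0],[0,0.6,-3.0,-2.4,0]]]'; python3 -m crank '[[[0,0,0,-2.5,0],[0,0,0,-2.5,0],[0,0,0,-2.5,0],[0,0,0,-2.0,0],[0,0,0,0,0]]]'; python3 -m crank '[[[0,0,0,0,0],[0,0,0,0,0],[0,0,0,0,0],[0,0,0,0,0],[0,0,0,0,0]]]'
```

```text
time: 2.23
tool_pos: [538.3, -112.1, 202.0]
ee_rot: [-3.141, -0.0, -1.437]
contact_force: [0.6, 0.2, 0.4]
opening: -0.0
grip_force: 0.0
time: 2.65
tool_pos: [535.5, -111.1, 103.8]
ee_rot: [3.135, 0.001, -1.439]
contact_force: [-1.0, 0.1, -0.8]
opening: -0.0
grip_force: 0.0
time: 3.07
tool_pos: [538.7, -111.7, 109.0]
ee_rot: [-3.139, -0.0, -1.439]
contact_force: [0.2, -0.5, -0.0]
opening: -0.3
grip_force: 0.0
```

```bash
python3 -m crank '[[[0,-0.1,0,-1.7,0],[0,0,0,-1.7,0],[0,0,0,-1.7,0],[0,0,0,-1.7,0],[0,0,0,0,0]]]'; python3 -m crank '[[[0,-0.06,0.5,0,0],[0,-0.06,0.5,0,0],[0,-0.06,0.5,0,0],[0,-0.06,0.5,0,0],[0,0,0,0,0]]]'; python3 -m crank '[[[0,-0.06,0.5,0,0],[0,-0.06,0.5,0,0],[0,-0.06,0.5,0,0],[0,-0.06,0.5,0,0],[0,0,0,0,0]]]'
```

```text
time: 3.48
tool_pos: [535.3, -112.0, 37.5]
ee_rot: [3.138, 0.0, -1.44]
contact_force: [-0.4, 0.3, -0.0]
opening: 0.2
grip_force: 0.0
time: 3.9
tool_pos: [535.2, -90.8, 40.7]
ee_rot: [-3.14, 0.0, -1.439]
contact_force: [0.4, -0.3, -0.3]
opening: -0.1
grip_force: 0.0
time: 4.32
tool_pos: [532.3, -71.5, 40.0]
ee_rot: [-3.142, -0.0, -1.439]
contact_force: [0.3, -4.8, 3.1]
opening: -0.0
grip_force: 2.1
```

```bash
python3 -m crank '[[[0,-0.07,0.5,0,0],[0,-0.07,0.5,0,0],[0,-0.06,0.5,0,0],[0,-0.06,0.5,0,0],[0,-0.06,0.5,0,0]]]'; python3 -m crank '[[[0,-0.07,0.5,0,0],[0,-0.07,0.5,0,0],[0,-0.06,0.5,0,0],[0,-0.06,0.5,0,0],[0,-0.06,0.5,0,0]]]';python3 -m crank '[[[0,-0.04,0.3,0,0],[0,-0.04,0.3,0,0],[0,-0.04,0.3,0,0],[0,0,0,0,0],[0,0,0,0,0]]]'
```

```text
time: 4.73
tool_pos: [529.1, -47.4, 40.0]
ee_rot: [3.141, -0.001, -1.44]
contact_force: [1.1, -6.9, 3.2]
opening: 0.0
grip_force: 3.7
time: 5.15
tool_pos: [525.9, -22.7, 40.0]
ee_rot: [3.141, -0.001, -1.44]
contact_force: [1.4, -10.2, 3.8]
opening: -0.1
grip_force: 5.1
time: 5.57
tool_pos: [524.7, -13.9, 40.0]
ee_rot: [3.141, -0.001, -1.44]
contact_force: [2.6, -11.4, 2.9]
opening: -0.0
grip_force: 5.3
```

```bash
python3 -m crank '[[[0,-0.03,0.2,0,0],[0,-0.02,0.2,0,0],[0,0,0,0,0],[0,0,0,0,0],[0,0,0,0,0]]]'; python3 -m crank '[[[0,-0.03,0.2,0,0],[0,-0.02,0.2,0,0],[0,0,0,0,0],[0,0,0,0,0],[0,0,0,0,0]]]'; python3 - <<'E'
from h import *
from bench import env
f=env.grab_frame("top");pickle.dump(f,open("t2.pkl","wb"))
g=env.grab_frame("scene");pickle.dump(g,open("s2.pkl","wb"))
a=g["image"][200:310,270:440,::-1]
cv2.imwrite("pics/s2.png",cv2.resize(a,None,fx=4,fy=4,interpolation=cv2.INTER_CUBIC))
E
```

```text
time: 5.98
tool_pos: [524.2, -10.1, 40.0]
ee_rot: [3.141, -0.001, -1.44]
contact_force: [2.2, -11.0, 2.9]
opening: 0.0
grip_force: 5.5
time: 6.4
tool_pos: [524.0, -9.4, 40.1]
ee_rot: [3.14, -0.005, -1.44]
contact_force: [9.8, -35.9, 0.4]
opening: 0.0
grip_force: 18.3
```

View pics/s2.png

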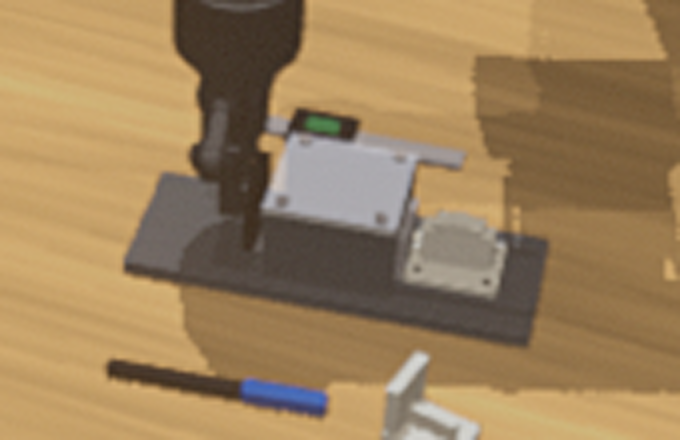

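The force jumped to 36 N, so the ejector is at its hard stop. The crop shows the bracket fully out on the ledge, with its lug around crop (457,238). Next I back off and let the ejector return.

```bash
python3 -m crank '[[[0,0.1,-1,0,0],[0,0.13,-1,0,0],[0,0.13,-1,0,0],[0,0.13,-1,0,0],[0,0.13,-1.0,0,0]]]'; python3 -m crank '[[[0,0.2,-1.5,0,0],[0,0.2,-1.5,0,0],[0,0.2,-1.5,0,0],[0,0.1,-1,0,0],[0,0,0,0,0]]]';python3 -m crank '[[[0.6,0,0,4,0],[0.6,0,0,4,0],[0.6,0,0,4,0],[0.6,0,0,4,0],[0.6,0,0,4,0]]]'; python3 -m crank '[[[0.6,-0.3,2.5,2,0],[0.6,-0.3,2.5,2,0],[0.6,-0.3,2.5,2,0],[0.6,-0.3,2.5,1,0],[0.6,-0.3,2.5,1,0]]]'; python3 -m crank '[[[0.6,0,0,0,0],[0.6,0,0,0,0],[0.6,0,0,0,0],[0.6,0,0,0,0],[0.6,0,0,0,0]]]';  python3 - <<'E'
from h import *
from bench import env
f=env.grab_frame("wrist");pickle.dump(f,open("w3.pkl","wb"));cv2.imwrite("pics/w3.png",f["image"][:,:,::-1]);
E
```

```text
time: 6.92
tool_pos: [530.2, -56.0, 40.0]
ee_rot: [-3.141, -0.001, -1.44]
contact_force: [-0.4, -5.5, 2.4]
opening: 0.1
grip_force: 2.7
time: 7.33
tool_pos: [536.9, -111.1, 39.5]
ee_rot: [3.141, 0.0, -1.441]
contact_force: [-0.0, -0.7, 0.8]
opening: 0.1
grip_force: 0.0
time: 7.75
tool_pos: [536.3, -109.3, 241.8]
ee_rot: [-3.142, 0.0, -1.44]
contact_force: [1.1, -0.1, -0.8]
opening: 51.2
grip_force: 0.0
time: 8.17
tool_pos: [521.5, 16.8, 321.0]
ee_rot: [-3.14, 0.001, -1.44]
contact_force: [0.1, -0.6, 0.4]
opening: 51.2
grip_force: 0.0
time: 8.58
tool_pos: [521.7, 14.5, 319.1]
ee_rot: [3.14, -0.0, -1.441]
contact_force: [0.3, 0.0, -0.4]
opening: 51.5
grip_force: 0.0
```

View pics/w3.png

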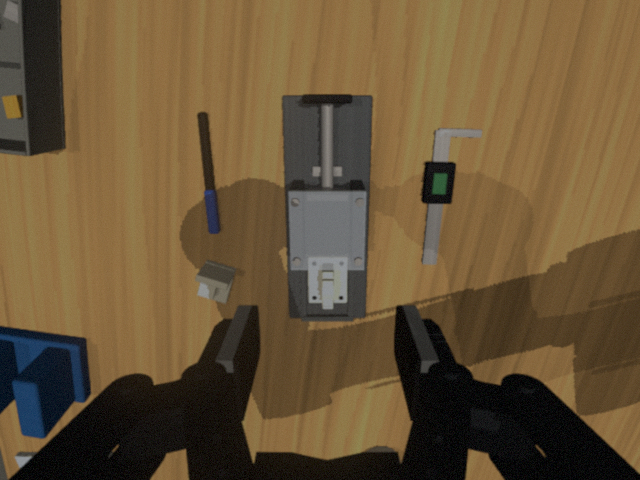

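The ejector is back at rest with the paddle at (327,98). The bracket base spans columns 308–348 and rows 258–303, and the lug top is the bright strip at (328, 279–308).

```bash
python3 - <<'E'
from h import *
f=pickle.load(open("w3.pkl","rb"))
im=f["image"][250:315,285:370];g=im.min(2).astype(int);hsv=cv2.cvtColor(im,cv2.COLOR_RGB2HSV)
for th in(150,180,200):
    m=(g>th).astype(np.uint8);n,l,st,c=cv2.connectedComponentsWithStats(m);print(th,[(s.tolist()) for s in st[1:] if s[4]>15])
O=np.array([515,61]);a=1.70;u=np.array([np.cos(a),np.sin(a)]);v=np.array([-u[1],u[0]])
L=plane(f,[[322,279],[333.5,279],[322,308],[333.5,308]],52)[:,:2]
B=plane(f,[[308,257],[348,257],[307.5,303],[347.5,303]],20)[:,:2]
for q in(L,B):print(q.round(1).tolist(),q.mean(0),((q-O)@u).round(1),((q-O)@v).round(1))
print("nominal",O+67*u)
E
```

```text
150 []
180 []
200 []
[[513.5, 113.0], [501.8, 111.5], [509.3, 146.4], [497.2, 144.9]] [505.45695682 128.95140934] [51.8 51.8 85.4 85.5] [-5.2  6.6 -5.4  6.8]
[[530.4, 103.5], [487.1, 97.8], [524.6, 159.5], [479.4, 153.7]] [505.36638226 128.62024723] [40.1 40.1 96.5 96.5] [-20.8  23.  -22.2  23.4]
nominal [506.36741888 127.4415423 ]
```

```bash
python3 -m crank '[[[0.6,-0.33,2.3,-3,0],[0.6,-0.33,2.3,-3,0],[0.6,-0.33,2.3,-3,0],[0.6,-0.33,2.3,-3,0],[0.6,-0.33,2.3,-3,0]]]'; python3 -m crank '[[[0.6,0,0,-2,0],[0.6,0,0,-2,0],[0.6,0,0,-2,0],[0.6,0,0,0,0],[0.6,0,0,0,0]]]'; python3 -m crank '[[[0.6,0,0,0,0],[0.6,0,0,0,0],[0.6,0,0,0,0],[0.6,0,0,0,0],[0.6,0,0,0,0]]]'
```

```text
time: 9.05
tool_pos: [505.2, 130.3, 168.5]
ee_rot: [-3.141, 0.0, -1.441]
contact_force: [1.1, 0.5, -0.3]
opening: 51.5
grip_force: 0.0
time: 9.47
tool_pos: [505.0, 129.2, 109.1]
ee_rot: [3.139, -0.002, -1.44]
contact_force: [-0.1, 0.2, 0.5]
opening: 51.2
grip_force: 0.0
time: 9.88
tool_pos: [505.7, 130.2, 110.5]
ee_rot: [-3.14, 0.001, -1.44]
contact_force: [-0.1, -0.4, 0.0]
opening: 51.2
grip_force: 0.0
```

```bash
python3 -m crank '[[[0.6,0,-0.1,-1.8,0],[0.6,0,0,-1.8,0],[0.6,0,0,-1.8,0],[0.6,0,0,-1.8,0],[0.6,0,0,0,0]]]';  python3 -m crank '[[[0.6,0,0,0,0],[0.6,0,0,0,0],[0.4,0,0,0,0],[0.3,0,0,0,0],[0.2,0,0,0,0]]]' 30; python3 -m crank '[[[0.17,0,0,0,0],[0.14,0,0,0,0],[0.1,0,0,0,0],[0,0,0,0,0],[0,0,0,0,0]]]' 30;python3 -m crank '[[[0,0,0,0,0],[0,0,0,0,0],[0,0,0,0,0],[0,0,0,0,0],[0,0,0,0,0]]]'
```

```text
time: 10.3
tool_pos: [503.7, 128.1, 35.2]
ee_rot: [3.137, -0.002, -1.441]
contact_force: [-0.6, -1.2, -0.0]
opening: 51.1
grip_force: 0.0
time: 10.72
tool_pos: [505.8, 129.4, 38.7]
ee_rot: [-3.14, 0.001, -1.44]
contact_force: [-0.3, -0.6, 0.1]
opening: 17.8
grip_force: 0.0
time: 11.13
tool_pos: [505.6, 129.2, 38.3]
ee_rot: [-3.141, 0.0, -1.44]
contact_force: [-2.6, 0.4, 6.8]
opening: 11.5
grip_force: 30.2
time: 11.55
tool_pos: [505.6, 129.2, 38.3]
ee_rot: [-3.141, 0.0, -1.44]
contact_force: [-1.5, -0.1, 5.6]
opening: 11.5
grip_force: 30.2
```

```bash
python3 -m crank '[[[0,0,0,0.3,0],[0,0,0,0.5,0],[0,0,0,0.8,0],[0,0,0,1,0],[0,0,0,1.2,0]]]';  python3 -m crank '[[[0,0,0,1.5,0],[0,0,0,1.5,0],[0,0,0,1.5,0],[0,0,0,1.5,0],[0,0,0,1.5,0]]]'; python3 -m crank '[[[0,0,-0.5,1.2,0],[0,0.1,-0.8,1.0,0],[0,0.1,-0.8,0.8,0],[0,0.1,-0.8,0.5,0],[0,0,-0.5,0,0]]]';python3 -m crank '[[[0,0,0,0,0],[0,0,0,0,0],[0,0,0,0,0],[0,0,0,0,0],[0,0,0,0,0]]]'; python3 -m crank '[[[0,0,0,0,0],[0,0,0,0,0],[0,0,0,0,0],[0,0,0,0,0],[0,0,0,0,0]]]'; python3 - <<'E'
from h import *
from bench import env
g=env.grab_frame("scene");pickle.dump(g,open("s4.pkl","wb"))
cv2.imwrite("pics/s4.png",cv2.resize(g["image"][170:330,270:470,::-1],None,fx=3.5,fy=3.5,interpolation=cv2.INTER_CUBIC))
E
```

```text
time: 11.97
tool_pos: [505.2, 128.9, 76.6]
ee_rot: [3.141, -0.0, -1.44]
contact_force: [0.1, 0.7, -0.1]
opening: 11.4
grip_force: 29.3
time: 12.38
tool_pos: [505.4, 129.0, 152.6]
ee_rot: [-3.141, 0.0, -1.44]
contact_force: [1.0, 0.4, -0.7]
opening: 11.4
grip_force: 29.3
time: 12.8
tool_pos: [508.9, 94.1, 186.9]
ee_rot: [-3.14, 0.0, -1.44]
contact_force: [0.7, 0.8, 0.2]
opening: 11.5
grip_force: 29.3
time: 13.22
tool_pos: [508.2, 95.2, 185.3]
ee_rot: [3.141, -0.0, -1.44]
contact_force: [-0.6, -0.7, -0.1]
opening: 11.4
grip_force: 29.3
time: 13.63
tool_pos: [508.4, 95.2, 185.8]
ee_rot: [-3.142, 0.0, -1.44]
contact_force: [0.3, 0.0, -2.0]
opening: 11.8
grip_force: 29.3
```

View pics/s4.png

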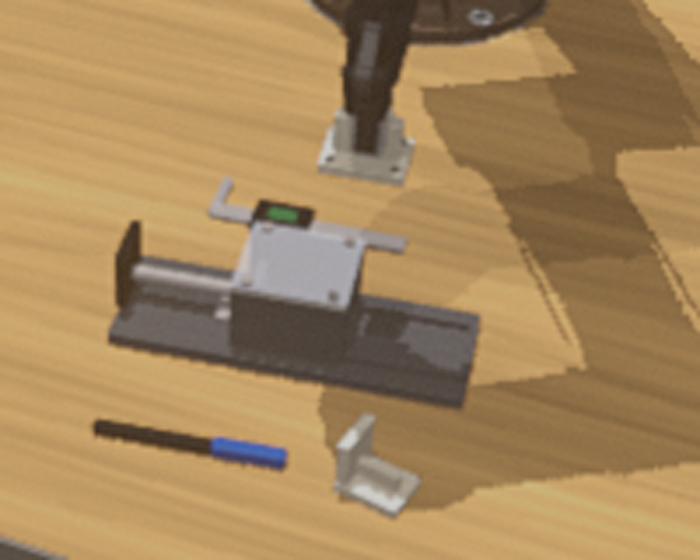

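The bracket is held level at crop (366,155), with its underside about 16 cm over the bench. The ejector is back at rest and the neighbouring items have not moved.

```bash
python3 -c "
from bench import env
print(env.close_job())"
```

```text
the job is handed in; nothing more can be done
None
```

I ejected the bracket, let the ejector spring back, gripped the bracket by its lug and lifted it, then handed in the job at about 13.7 s with it held level and still about 16 cm over the bench above the gauge; no verdict was returned.

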